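# Bring the orange specimen canister down from its stand to the blue mat

### The job

At the microscope bench, lift the orange specimen canister by its handle clear of the steel stand it waits on and set it down gently, upright, in the middle of the round blue mat, then let go. Keep it upright on the way, and leave the white canister on its stand and the wash bottle where they are.

Things in the scene. Friction and masses are not known exactly. Their poses are not given: they have to be found in the camera images.
- orange_canister: Loose ORANGE canister with steel lid, 76 mm across, 92 mm tall with lid, 0.28-0.56 kg. Rigid handle above: straight level black bar 12 (x) by 78 (y) by 14 mm high, centred on the axis, 135 mm above the underside; thin posts at y = -34 and 34 mm, free space under the bar down to the lid. Origin: centre of underside, z up. Starts near the middle of a fixed stand, yaw within 70 degrees.
- white_canister: WHITE canister, else exactly like the orange one, on its own stand; leave it alone. Each stand is fixed: a square steel plate 110 mm wide on four legs, its face 60 mm above the table, a thin lip round the edge up to 66 mm. Origin: centre of underside, z up.
- mat: Fixed round bright blue mat on the table, 120 mm across, 4 mm thick; the canister's new place. Origin: centre of its underside, at table height, so its upper face is 4 mm higher. It lies between the two stands, one left and one right of it (either may hold the orange canister), at least 140 mm from their centres.
- wash_bottle: Loose white wash bottle, red cap, thin bent spout, 68 mm across, 185 mm tall, to the left of the work, at least 120 mm from the centre of any stand or the mat; leave it alone. Origin: centre of underside. (A clear lidded dish, 17 mm high, also lies flat between robot and stands.)

How it is judged:
On the way:
1. the orange canister is lifted by the gripper clear of its stand, its underside above the stand's lip (height (world z) of orange_canister above 0.068 m and contact force between the fingers and orange_canister above 0.5 N), for 0.1 s.
At the end, for the whole second after the job is handed in: The orange canister, released, stands at rest and upright (within 7 degrees) on the blue mat, its axis within 22 mm of the mat's centre; the white canister is within 20 mm of where it stood, the wash bottle within 30 mm, both upright (within 10 degrees) (horizontal distance between orange_canister and mat below 0.022 m and height (world z) of orange_canister below 0.008 m and angle between orange_canister's own z axis and vertical below 0.12 rad and linear speed of orange_canister below 0.02 m/s and distance of white_canister from where it was at the start of the episode below 0.02 m and angle between each of white_canister, wash_bottle's own z axis and vertical below 0.18 rad and distance of wash_bottle from where it was at the start of the episode below 0.03 m); the robot touches nothing.
It fails at once if the orange canister is dropped from more than about 15 mm above the mat (height (world z) of orange_canister between 0.019 and 0.05 m and contact force between anything else and orange_canister below 0.02 N).
It fails at once if the orange canister is tipped by more than 35 degrees (angle between orange_canister's own z axis and vertical above 0.61 rad).
It fails at once if the white canister is moved more than 20 mm (distance of white_canister from where it was at the start of the episode above 0.02 m).
It fails at once if the wash bottle is moved more than 30 mm (distance of wash_bottle from where it was at the start of the episode above 0.03 m).
It also fails if it takes over 38 s, if anything falls off the work surface, if the arm or the gripper's body presses on something with over 40 N, if the wrist force passes 120 N, or if a joint passes its speed limit or range.

### The arm

A 6-joint arm with a two-finger parallel gripper is mounted at the origin on the work surface. World frame = base frame: x ahead of the robot, y to its left, z up, the work surface at z = 0. Lengths are in m, angles in rad, forces in N, time in s.
With the tool pointing down it reaches from about 0.3 to 0.875 m from the base axis. Payload 6.4 kg.
Tool frame: the origin (TCP) lies at the very end of the fingers, on their centre line; the grasp point (between the pads) lies tcp_to_grasp behind it (tcp_to_grasp is the distance from the TCP to the grasp point, in m); z points along the fingers, y is the direction in which the jaws open and shut (so a half turn about z gives the same grasp; the last joint's range is limited). The gripper opens to 85 mm and grips with 20 to 120 N. Pads are 22 mm wide; open, the fingers measure 114 mm over their backs; the gripper's body (76 mm by 85 mm) begins 54 mm behind the grasp point. The pads swing forward as they close: fully open they stand 13 mm farther back than shut.
Start: joints at [-1.46, 0.181, 1.607, -0, 1.354, -0.206], TCP at [0.179, -0.546, 0.231] pointing down, gripper open.
Joint ranges: [-2.99, 2.99], [-0.89, 2.07], [0.3, 2.58], [-1.14, 4.28], [0, 2.63], [-3.12, 3.12]. Speed limits (rad/s): [2.57, 2.57, 3.01, 3.14, 3.14, 3.14].

### API

Orientations are given as a unit quaternion [w, x, y, z].
In Python, from bench import get_obs, camera, hand_in, tcp_to_grasp gives the robot as it stands.
- The arm moves only by the shell command python3 -m inch 'ROWS' [OPENING]. ROWS is JSON, a list of rows, each an object with "delta_pos": the shift along the tool's x, y, z in cm, a list of three; "rotation": the turn, a rotation vector about the tool's x, y, z in rad, a list of three. In form: [{"delta_pos": [x, y, z], "rotation": [rx, ry, rz]}, ...]. A call has 1 to 10 rows; each row shifts and turns the commanded pose from where the row before left it, along the tool's axes as they then stand; what a row does not reach is not made up. A row lasts 1/10 s, in which the tool goes at most 50 mm and 8.59 degrees, less where a joint would pass 70% of its speed; a pose out of reach is approached as far as the arm can. A call is refused whole if a number of a shift passes 5 or a number of a turn 0.15, either way. A call with a gripper value outside its range is refused whole. OPENING is the finger opening in cm, from 0 to 8.54, set as the call begins (- or left out, the last holds). The fingers move at their own pace and stop on an object; the grip force is fixed at half the most. Time passes only in rows, so rows that do not move let the fingers close. It gives the time, the measured TCP pose, the force and the opening at its end, in the units of the state.
- get_obs(): the state, without advancing time (a new reading comes with each control period).
- camera(name): name is "scene" or "top"; returns a dict with "color" (420x560x3 uint8, red, green, blue), "vfov" (degrees; the focal length in pixels is half the picture's height over the tangent of half this angle, whatever the lens; pixels are square), "cx", "cy" (the principal point, pixels), "eye" and "orientation" of the camera in the world. Camera axes: x right, y down, z forward; pixel columns grow to the right and rows downward; lengths in m; the calibration is good to about 2 mm. A picture is of the moment at which its call begins. There is no depth.
- hand_in(): hands the job in, once; it reports no verdict.
The state is a dict: "time_s": time; "q": joint angles; "dq": joint speeds; "joint_efforts": joint torques, N m; "eef_pos": TCP position; "eef_rot": TCP orientation; "wrist_force": force on the tool from outside, world axes, zero at the start; "torque": the same for the moment, N m; "opening": opening from 0.0 (shut) to 1.0 (fully open).
Only numpy, scipy, OpenCV 4.12 (cv2) and the standard library are available. Lean on these libraries where they do the work, as an engineer would, in place of code of your own. Each camera call takes 0.05 s, during which the arm holds its last target.

## Working session

There is one attempt and no reset: what is moved stays moved. The work goes in short steps, Python scripts to look and compute and a shell command to move; the robot and the scene stay as the last step left them, time stands still between calls to the robot, and variables do not carry over. Pictures are saved under pics/ and viewed, and the job is handed in when it is done.

```bash
mkdir -p pics; ls
python3 - <<'E'
from bench import *
import cv2,numpy as np
print(get_obs(),tcp_to_grasp)
for n in("scene","top"):
    c=camera(n);cv2.imwrite(f"pics/{n}0.png",c["color"][:,:,::-1]);print(n,{k:v for k,v in c.items() if k!="color"})
E
```

```text
pics
{'time_s': 0.0, 'q': array([-1.46029791e+00,  1.81567295e-01,  1.60799149e+00,  2.86457869e-05,
        1.35376133e+00, -2.06283607e-01]), 'dq': array([ 1.22152532e-03, -9.85740931e-04,  9.63023939e-04,  7.44012620e-05,
        9.29213184e-04, -2.93243810e-04]), 'joint_efforts': array([ 7.89882670e-04, -4.44874942e+01, -3.51331043e+01, -1.74842094e-04,
        9.16276738e-03,  1.58425593e-05]), 'eef_pos': array([ 0.17909269, -0.54583762,  0.23037735]), 'eef_rot': array([-8.62070866e-04,  9.87482466e-01,  1.57726448e-01,  5.53186717e-05]), 'wrist_force': array([-0.48148709, -0.59456195, -0.03262037]), 'torque': array([-0.03497751,  0.05635544,  0.02389786]), 'opening': 0.9963617518913228} 0.0187
scene {'vfov': 51.94710353994709, 'cx': 278.1287074529581, 'cy': 209.14731933410584, 'eye': array([ 0.94304244, -0.7208822 ,  0.83712346]), 'orientation': array([-0.4187682 ,  0.87669641,  0.21484472, -0.09938986])}
top {'vfov': 44.31838540891288, 'cx': 283.8545856558735, 'cy': 209.96368927482865, 'eye': array([0.3745582 , 0.10210242, 1.51670518]), 'orientation': array([ 0.03462163, -0.70168966,  0.70978363, -0.05138255])}
```

View pics/scene0.png

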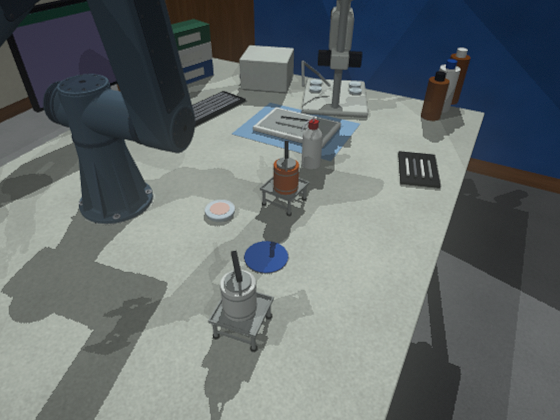

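View pics/top0.png

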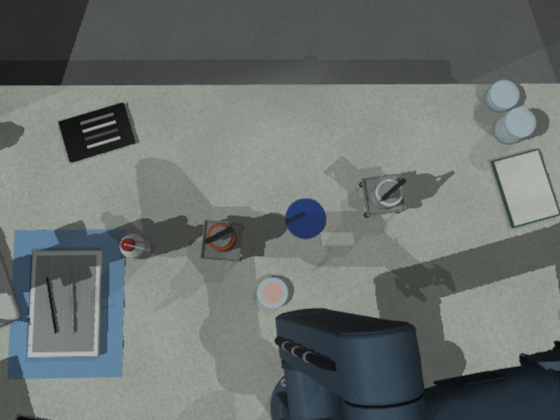

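The scene view shows the orange canister at about (286,176) with the mat at (266,256) and the white canister at (238,298). In the top view the orange lid is at about (220,237) with its bar running from (204,242) to (234,229), the mat is at (305,218), the white canister at (387,193), the bottle at (130,245) and the dish at (272,292).

```bash
cat > h.py <<'E'
import numpy as np,cv2
from scipy.spatial.transform import Rotation as R
def rot(q): return R.from_quat([q[1],q[2],q[3],q[0]])
def cast(c,uv,z):
    f=210/np.tan(np.radians(c["vfov"])/2)
    uv=np.atleast_2d(np.asarray(uv,float))
    d=np.c_[(uv[:,0]-c["cx"])/f,(uv[:,1]-c["cy"])/f,np.ones(len(uv))]
    d=rot(c["orientation"]).apply(d)
    return c["eye"]+d*((z-c["eye"][2])/d[:,2])[:,None]
def proj(c,p):
    f=210/np.tan(np.radians(c["vfov"])/2)
    d=rot(c["orientation"]).inv().apply(np.atleast_2d(p)-c["eye"])
    return np.c_[f*d[:,0]/d[:,2]+c["cx"],f*d[:,1]/d[:,2]+c["cy"]]
E
python3 - <<'E'
from bench import *
from h import *
t=camera("top");s=camera("scene")
def big(m):
    cs=cv2.findContours(m.astype(np.uint8),cv2.RETR_EXTERNAL,cv2.CHAIN_APPROX_NONE)[0]
    return max(cs,key=cv2.contourArea)
for n,c in(("top",t),("scene",s)):
    h=cv2.cvtColor(c["color"],cv2.COLOR_RGB2HSV)
    m=(abs(h[...,0].astype(int)-115)<10)&(h[...,1]>190)&(h[...,2]>60)
    m[:150]=0
    k=big(m); p=cast(c,k[:,0],0.004)
    (a,b),r=cv2.minEnclosingCircle(p[:,:2].astype(np.float32)*1000);print(n,"mat",a,b,r,len(k))
    # bar
    x0,y0,x1,y1=(190,215,250,260) if n=="top" else (270,130,305,200)
    cv2.imwrite(f"pics/{n}_crop.png",cv2.resize(c["color"][y0:y1,x0:x1,::-1],None,fx=12 if n=="top" else 8,fy=12 if n=="top" else 8,interpolation=cv2.INTER_NEAREST))
    g=c["color"].max(2)<60; mm=np.zeros_like(g);mm[y0:y1,x0:x1]=g[y0:y1,x0:x1]
    k=big(mm);print(cv2.minAreaRect(k),cv2.contourArea(k))
    if n=="top":
        rc=cv2.boxPoints(cv2.minAreaRect(k)); print(cast(c,rc,0.202))
E
```

```text
Traceback (most recent call last):
ValueError: max() iterable argument is empty
```

```bash
ls pics
```

```text
scene0.png
top0.png
```

```bash
cat > m.py <<'E'
from bench import *
from h import *
t=camera("top");s=camera("scene")
def big(m):
    cs=cv2.findContours(m.astype(np.uint8),cv2.RETR_EXTERNAL,cv2.CHAIN_APPROX_NONE)[0]
    return max(cs,key=cv2.contourArea)
for n,c in(("top",t),("scene",s)):
    h=cv2.cvtColor(c["color"],cv2.COLOR_RGB2HSV)
    print(h[218,312] if n=="top" else h[258,258])
    m=(abs(h[...,0].astype(int)-114)<10)&(h[...,1]>170)&(h[...,2]>40)
    m[:170]=0
    k=big(m); p=cast(c,k[:,0],0.004)
    (a,b),r=cv2.minEnclosingCircle(p[:,:2].astype(np.float32)*1000);print(n,"mat",a,b,r,len(k))
    x0,y0,x1,y1=(190,215,250,265) if n=="top" else (260,130,315,215)
    f=12 if n=="top" else 7
    cv2.imwrite(f"pics/{n}_crop.png",cv2.resize(c["color"][y0:y1,x0:x1,::-1],None,fx=f,fy=f,interpolation=cv2.INTER_NEAREST))
    g=c["color"].max(2)<60; mm=np.zeros_like(g);mm[y0:y1,x0:x1]=g[y0:y1,x0:x1]
    k=big(mm);print(cv2.minAreaRect(k),cv2.contourArea(k))
    if n=="top":
        rc=cv2.boxPoints(cv2.minAreaRect(k)); print(cast(c,rc,0.202))
E
python3 m.py
```

```text
[112 159  98]
top mat 554.5145874023438 32.04084014892578 27.264440536499023 65
((221.73312377929688, 238.1769561767578), (26.308563232421875, 46.47096633911133), 77.00537872314453) 338.0
[[0.48454997 0.29397887 0.202     ]
 [0.51008757 0.1787707  0.202     ]
 [0.44439479 0.16393767 0.202     ]
 [0.41929599 0.27855065 0.202     ]]
[110 154 131]
scene mat 1193.2249755859375 817.7593383789062 52.523990631103516 67
((286.0, 149.5), (17.0, 2.0), 90.0) 33.5
```

View pics/top_crop.png

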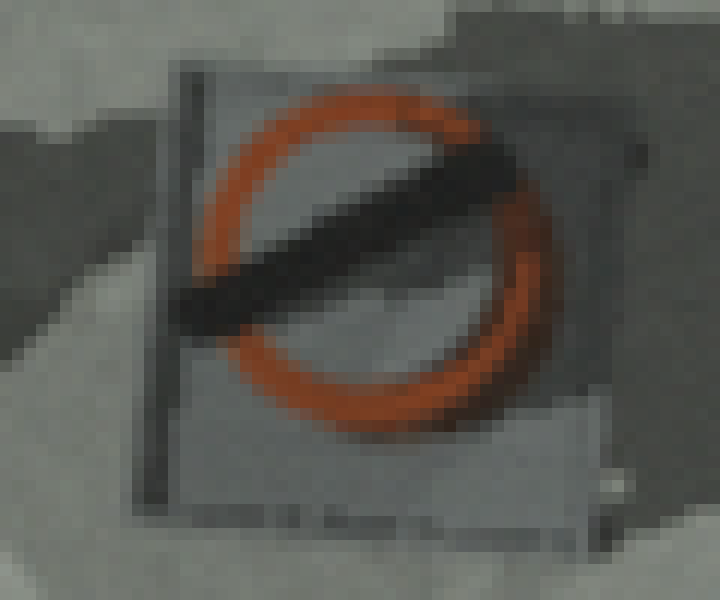

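View pics/scene_crop.png

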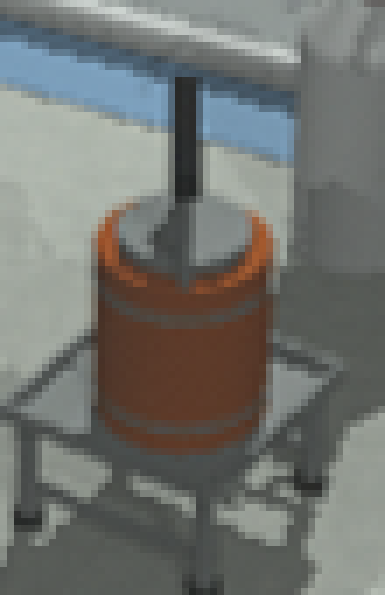

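Run:
```python
from bench import *
from h import *
for n in("top","scene"):
    c=camera(n);h=cv2.cvtColor(c["color"],cv2.COLOR_RGB2HSV)
    r=(slice(190,245),slice(275,335)) if n=="top" else (slice(235,275),slice(235,295))
    print(h[r][::9,::6].tolist()[2:4])
    m=np.zeros(h.shape[:2],np.uint8);m[r]=((abs(h[r][...,0].astype(int)-112)<9)&(h[r][...,1]>120))*1
    m=cv2.morphologyEx(m,cv2.MORPH_CLOSE,np.ones((3,3)))
    k=max(cv2.findContours(m,0,1)[0],key=cv2.contourArea)
    p=cast(c,k[:,0],0.004)[:,:2]
    print(n,cv2.contourArea(k),cv2.fitEllipse((p*1000).astype(np.float32)),cv2.minEnclosingCircle((p*1000).astype(np.float32)))
```

```text
[[[53, 15, 150], [54, 17, 151], [86, 14, 128], [111, 169, 115], [112, 169, 116], [112, 172, 114], [112, 170, 114], [111, 170, 114], [86, 16, 124], [50, 15, 149]], [[50, 11, 72], [60, 14, 73], [112, 158, 97], [112, 136, 73], [111, 113, 61], [111, 166, 97], [111, 161, 98], [112, 158, 100], [111, 164, 98], [56, 15, 133]]]
top 1148.0 ((534.7526245117188, 1.4324347972869873), (112.06532287597656, 114.85145568847656), 99.8750991821289) ((534.1989135742188, 2.2153565883636475), 58.58915710449219)
[[[105, 10, 52], [56, 13, 155], [110, 156, 129], [110, 154, 129], [110, 155, 130], [110, 156, 131], [111, 105, 73], [110, 163, 152], [110, 157, 154], [49, 16, 180]], [[90, 14, 53], [53, 13, 182], [110, 155, 130], [110, 154, 129], [110, 155, 130], [110, 152, 131], [110, 161, 150], [110, 158, 153], [110, 158, 153], [54, 14, 181]]]
scene 990.5 ((537.2791748046875, -1.1954423189163208), (111.93927764892578, 115.91320037841797), 94.39241027832031) ((537.1632690429688, 0.27474573254585266), 59.07655334472656)
```

Run:
```python
from bench import *
from h import *
c=camera("top");s=camera("scene")
g=c["color"].max(2)
m=np.zeros(g.shape,np.uint8);m[225:246,203:236]=g[225:246,203:236]<46
k=max(cv2.findContours(m,0,1)[0],key=cv2.contourArea)
r=cv2.minAreaRect(k);print(r,cv2.contourArea(k))
M=cv2.moments(m,True);cen=(M['m10']/M['m00'],M['m01']/M['m00']);print(cen)
b=cv2.boxPoints(r);P=cast(c,b,.202)
e=[np.linalg.norm(P[i]-P[i-1])for i in range(4)];print(e)
C=cast(c,[cen],.202)[0];print("bar centre",C)
d=cv2.fitLine(np.argwhere(m)[:,::-1].astype(np.float32),cv2.DIST_L2,0,.01,.01).ravel()
L=cast(c,[np.array(cen)-10*d[:2],np.array(cen)+10*d[:2]],.202);v=L[1]-L[0];ang=np.arctan2(v[1],v[0]);print("bar dir",np.degrees(ang))
# lid/orange rim top at z .06+.085..0.092
h=cv2.cvtColor(c["color"],cv2.COLOR_RGB2HSV)
o=np.zeros(g.shape,np.uint8);o[218:256,200:242]=((h[...,0]<14)&(h[...,1]>110))[218:256,200:242]
k=max(cv2.findContours(o,0,1)[0],key=cv2.contourArea)
ho=cv2.convexHull(np.argwhere(o)[:,::-1].astype(np.int32))
p=cast(c,ho[:,0],.148)[:,:2].astype(np.float32)*1000
print("rim",cv2.fitEllipse(p),cv2.minEnclosingCircle(p))
u=np.array([np.cos(ang),np.sin(ang),0])
Cc=C.copy()
print("pred scene bar ends top/bot",proj(s,[Cc+u*.039,Cc-u*.039,Cc+u*.039-[0,0,.014],Cc-u*.039-[0,0,.014]]))
# white bar, bottle quick
for uv,z in(((387,193),.15),((128,243),.185),((220,240),.066)):print(cast(c,[uv],z))
q=get_obs()["eef_rot"];print(rot(q).as_matrix().round(3))
```

```text
((218.1000213623047, 234.7000274658203), (4.919349670410156, 30.857736587524414), 63.43495178222656) 107.5
(218.57971014492753, 234.7536231884058)
[np.float64(0.012580054933630439), np.float64(0.0780539832243476), np.float64(0.012636147302529778), np.float64(0.07798106959686295)]
bar centre [0.47327648 0.23694224 0.202     ]
bar dir -63.73549348206921
rim ((473.33160400390625, 236.7876739501953), (73.81541442871094, 76.34929656982422), 162.59620666503906) ((472.7465515136719, 237.14202880859375), 38.602943420410156)
pred scene bar ends top/bot [[284.98862926 153.99908153]
 [285.18039164 139.84570622]
 [284.91019402 158.286175  ]
 [285.10437259 144.02626443]]
[[ 0.58481076 -0.21000147  0.15      ]]
[[0.45595771 0.47030245 0.185     ]]
[[0.46869233 0.24687809 0.066     ]]
[[ 0.95   0.312 -0.   ]
 [ 0.312 -0.95   0.   ]
 [ 0.    -0.    -1.   ]]
```

```bash
cat > plan.py <<'E'
import sys,json
from bench import *
from h import *
# plan.py x y z yawdeg(tool y dir) nrows : prints rows in tool axes
x,y,z,yaw,n=map(float,sys.argv[1:6]);n=int(n)
o=get_obs();R0=rot(o["eef_rot"]);p=o["eef_pos"]
a=np.radians(yaw);ty=np.array([np.cos(a),np.sin(a),0]);tz=np.array([0,0,-1.]);tx=np.cross(ty,tz)
R1=R.from_matrix(np.c_[tx,ty,tz]);w=(R0.inv()*R1).as_rotvec();dp=np.array([x,y,z])-p
print("t",o["time_s"],"dp",dp.round(4),"rotvec",w.round(3))
for i in range(n):
    Ri=R0*R.from_rotvec(w*i/n)
    print([round(v*100/n,2) for v in Ri.inv().apply(dp)],(w/n).round(3))
E
python3 plan.py 0.473 0.237 0.28 26.3 20
```

```text
t 0.5 dp [0.2939 0.7834 0.0488] rotvec [-0.    -0.    -1.713]
[np.float64(2.62), np.float64(-3.26), np.float64(-0.24)] [-0.    -0.    -0.086]
[np.float64(2.89), np.float64(-3.03), np.float64(-0.24)] [-0.    -0.    -0.086]
[np.float64(3.13), np.float64(-2.77), np.float64(-0.24)] [-0.    -0.    -0.086]
[np.float64(3.36), np.float64(-2.49), np.float64(-0.24)] [-0.    -0.    -0.086]
[np.float64(3.56), np.float64(-2.2), np.float64(-0.24)] [-0.    -0.    -0.086]
[np.float64(3.74), np.float64(-1.88), np.float64(-0.24)] [-0.    -0.    -0.086]
[np.float64(3.88), np.float64(-1.56), np.float64(-0.24)] [-0.    -0.    -0.086]
[np.float64(4.0), np.float64(-1.22), np.float64(-0.24)] [-0.    -0.    -0.086]
[np.float64(4.09), np.float64(-0.87), np.float64(-0.24)] [-0.    -0.    -0.086]
[np.float64(4.15), np.float64(-0.52), np.float64(-0.24)] [-0.    -0.    -0.086]
[np.float64(4.18), np.float64(-0.16), np.float64(-0.24)] [-0.    -0.    -0.086]
[np.float64(4.18), np.float64(0.2), np.float64(-0.24)] [-0.    -0.    -0.086]
[np.float64(4.15), np.float64(0.55), np.float64(-0.24)] [-0.    -0.    -0.086]
[np.float64(4.08), np.float64(0.91), np.float64(-0.24)] [-0.    -0.    -0.086]
[np.float64(3.99), np.float64(1.25), np.float64(-0.24)] [-0.    -0.    -0.086]
[np.float64(3.87), np.float64(1.59), np.float64(-0.24)] [-0.    -0.    -0.086]
[np.float64(3.72), np.float64(1.91), np.float64(-0.24)] [-0.    -0.    -0.086]
[np.float64(3.54), np.float64(2.23), np.float64(-0.24)] [-0.    -0.    -0.086]
[np.float64(3.34), np.float64(2.52), np.float64(-0.24)] [-0.    -0.    -0.086]
[np.float64(3.11), np.float64(2.8), np.float64(-0.24)] [-0.    -0.    -0.086]
```

```bash
python3 -m inch '[{"delta_pos":[1.3,-1.6,-1],"rotation":[0,0,-0.05]},{"delta_pos":[2.7,-3.2,-1],"rotation":[0,0,-0.08]},{"delta_pos":[2.9,-3.0,-1],"rotation":[0,0,-0.09]},{"delta_pos":[3.2,-2.7,-1],"rotation":[0,0,-0.09]},{"delta_pos":[3.4,-2.4,-1],"rotation":[0,0,-0.09]},{"delta_pos":[3.6,-2.1,0],"rotation":[0,0,-0.09]},{"delta_pos":[3.8,-1.8,0],"rotation":[0,0,-0.09]},{"delta_pos":[3.9,-1.5,0],"rotation":[0,0,-0.09]},{"delta_pos":[4,-1.1,0],"rotation":[0,0,-0.09]},{"delta_pos":[4.1,-0.8,0],"rotation":[0,0,-0.09]}]' && python3 plan.py 0.473 0.237 0.28 26.3 11
```

```text
time_s: 1.5
eef_pos: [0.3053, -0.169, 0.2816]
eef_rot: [0.001, 0.834, 0.552, 0.0]
wrist_force: [0.9, -0.6, 0.6]
opening: 1.0
t 1.5 dp [ 0.1677  0.406  -0.0016] rotvec [ 0.001  0.001 -0.86 ]
[np.float64(3.99), np.float64(-0.04), np.float64(0.01)] [ 0.     0.    -0.078]
[np.float64(3.98), np.float64(0.27), np.float64(0.01)] [ 0.     0.    -0.078]
[np.float64(3.95), np.float64(0.58), np.float64(0.01)] [ 0.     0.    -0.078]
[np.float64(3.89), np.float64(0.89), np.float64(0.01)] [ 0.     0.    -0.078]
[np.float64(3.81), np.float64(1.19), np.float64(0.01)] [ 0.     0.    -0.078]
[np.float64(3.71), np.float64(1.49), np.float64(0.01)] [ 0.     0.    -0.078]
[np.float64(3.58), np.float64(1.77), np.float64(0.01)] [ 0.     0.    -0.078]
[np.float64(3.43), np.float64(2.05), np.float64(0.01)] [ 0.     0.    -0.078]
[np.float64(3.26), np.float64(2.31), np.float64(0.01)] [ 0.     0.    -0.078]
[np.float64(3.07), np.float64(2.56), np.float64(0.01)] [ 0.     0.    -0.078]
[np.float64(2.86), np.float64(2.79), np.float64(0.01)] [ 0.     0.    -0.078]
```

```bash
python3 -m inch '[{"delta_pos":[4,0,0],"rotation":[0,0,-0.08]},{"delta_pos":[4,0.3,0],"rotation":[0,0,-0.08]},{"delta_pos":[3.9,0.6,0],"rotation":[0,0,-0.08]},{"delta_pos":[3.9,0.9,0],"rotation":[0,0,-0.08]},{"delta_pos":[3.8,1.2,0],"rotation":[0,0,-0.08]},{"delta_pos":[3.7,1.5,0],"rotation":[0,0,-0.08]},{"delta_pos":[3.5,1.7,0],"rotation":[0,0,-0.08]},{"delta_pos":[2.5,1.5,0],"rotation":[0,0,-0.08]},{"delta_pos":[1.5,1,0],"rotation":[0,0,-0.07]},{"delta_pos":[0,0,0],"rotation":[0,0,0]}]' && python3 plan.py 0.473 0.237 0.28 26.3 3
```

```text
time_s: 2.5
eef_pos: [0.4289, 0.1324, 0.2813]
eef_rot: [-0.0, 0.589, 0.808, 0.0]
wrist_force: [0.0, -0.4, 0.4]
opening: 1.003
t 2.5 dp [ 0.0441  0.1046 -0.0013] rotvec [ 0.    -0.    -0.149]
[np.float64(2.87), np.float64(2.47), np.float64(0.04)] [ 0.   -0.   -0.05]
[np.float64(2.75), np.float64(2.61), np.float64(0.04)] [ 0.   -0.   -0.05]
[np.float64(2.61), np.float64(2.74), np.float64(0.04)] [ 0.   -0.   -0.05]
```

```bash
python3 -m inch '[{"delta_pos":[2.5,2.1,0],"rotation":[0,0,-0.05]},{"delta_pos":[2.4,2.2,0],"rotation":[0,0,-0.05]},{"delta_pos":[2.2,2.2,0],"rotation":[0,0,-0.05]},{"delta_pos":[1.1,1.3,0.1],"rotation":[0,0,0]},{"delta_pos":[0,0,0],"rotation":[0,0,0]},{"delta_pos":[0,0,0],"rotation":[0,0,0]}]' && python3 plan.py 0.473 0.237 0.176 26.3 5
```

```text
time_s: 3.1
eef_pos: [0.4715, 0.2345, 0.28]
eef_rot: [-0.0, 0.529, 0.848, -0.001]
wrist_force: [-0.5, -0.2, -0.1]
opening: 1.0
t 3.1 dp [ 0.0015  0.0025 -0.104 ] rotvec [-0.001  0.    -0.004]
[np.float64(0.03), np.float64(0.05), np.float64(2.08)] [-0.     0.    -0.001]
[np.float64(0.03), np.float64(0.05), np.float64(2.08)] [-0.     0.    -0.001]
[np.float64(0.03), np.float64(0.05), np.float64(2.08)] [-0.     0.    -0.001]
[np.float64(0.03), np.float64(0.05), np.float64(2.08)] [-0.     0.    -0.001]
[np.float64(0.03), np.float64(0.05), np.float64(2.08)] [-0.     0.    -0.001]
```

```bash
python3 -m inch '[{"delta_pos":[0.1,0.2,1],"rotation":[0,0,0]},{"delta_pos":[0.1,0,2],"rotation":[0,0,0]},{"delta_pos":[0,0,2],"rotation":[0,0,0]},{"delta_pos":[0,0,1.5],"rotation":[0,0,0]},{"delta_pos":[0,0,0],"rotation":[0,0,0]},{"delta_pos":[0,0,0],"rotation":[0,0,0]}]' 5 && python3 plan.py 0.473 0.237 0.176 26.3 1
python3 - <<'E'
from bench import *
import cv2
for n,b in(("scene",(200,60,360,230)),("top",(150,180,290,290))):
    c=camera(n)["color"][b[1]:b[3],b[0]:b[2],::-1];cv2.imwrite(f"pics/{n}_g.png",cv2.resize(c,None,fx=3.5,fy=3.5,interpolation=2))
E
```

```text
time_s: 3.7
eef_pos: [0.4725, 0.2374, 0.2153]
eef_rot: [-0.0, 0.529, 0.848, -0.0]
wrist_force: [0.2, 0.7, 0.5]
opening: 0.584
t 3.7 dp [ 0.0005 -0.0004 -0.0393] rotvec [-0.001 -0.    -0.004]
[np.float64(-0.05), np.float64(0.03), np.float64(3.93)] [-0.001 -0.    -0.004]
```

View pics/scene_g.png

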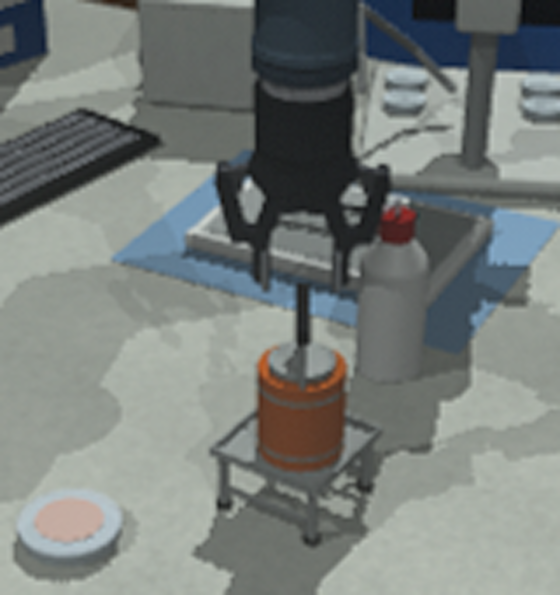

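View pics/top_g.png

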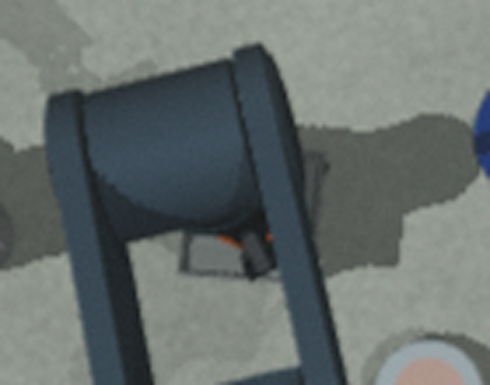

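The scene crop shows the open fingers at about (260,275) and (340,275), straddling the bar end at (303,290) and well centred. The top view is blocked by the arm. I'll go down and close.

```bash
python3 -m inch '[{"delta_pos":[0,0,1],"rotation":[0,0,0]},{"delta_pos":[0,0,1.5],"rotation":[0,0,0]},{"delta_pos":[0,0,1.0],"rotation":[0,0,0]},{"delta_pos":[0,0,0.5],"rotation":[0,0,0]},{"delta_pos":[0,0,0],"rotation":[0,0,0]},{"delta_pos":[0,0,0],"rotation":[0,0,0]}]' && python3 -m inch '[{"delta_pos":[0,0,0],"rotation":[0,0,0]},{"delta_pos":[0,0,0],"rotation":[0,0,0]},{"delta_pos":[0,0,0],"rotation":[0,0,0]},{"delta_pos":[0,0,0],"rotation":[0,0,0]},{"delta_pos":[0,0,0],"rotation":[0,0,0]},{"delta_pos":[0,0,0],"rotation":[0,0,0]},{"delta_pos":[0,0,0],"rotation":[0,0,0]},{"delta_pos":[0,0,0],"rotation":[0,0,0]}]' 0
```

```text
time_s: 4.4
eef_pos: [0.4729, 0.2382, 0.1756]
eef_rot: [0.0, 0.529, 0.849, 0.0]
wrist_force: [-0.0, 0.7, 0.4]
opening: 0.586
time_s: 5.2
eef_pos: [0.4732, 0.2382, 0.1758]
eef_rot: [0.0, 0.529, 0.849, 0.001]
wrist_force: [1.9, 1.2, 5.3]
opening: 0.133
```

The opening of 0.133 is about 11 mm, which matches the 12 mm bar. Lifting.

```bash
python3 -m inch '[{"delta_pos":[0,0,-0.3],"rotation":[0,0,0]},{"delta_pos":[0,0,-0.6],"rotation":[0,0,0]},{"delta_pos":[0,0,-0.8],"rotation":[0,0,0]},{"delta_pos":[0,0,-0.8],"rotation":[0,0,0]},{"delta_pos":[0,0,-0.8],"rotation":[0,0,0]},{"delta_pos":[0,0,-0.7],"rotation":[0,0,0]},{"delta_pos":[0,0,-0.4],"rotation":[0,0,0]},{"delta_pos":[0,0,0],"rotation":[0,0,0]},{"delta_pos":[0,0,0],"rotation":[0,0,0]}]'
python3 - <<'E'
from bench import *
import cv2
c=camera("scene")["color"][60:230,200:360,::-1];cv2.imwrite("pics/lift.png",cv2.resize(c,None,fx=3.5,fy=3.5,interpolation=2))
E
python3 plan.py 0.536 0.001 0.22 26.3 14
```

```text
time_s: 6.1
eef_pos: [0.4725, 0.238, 0.2192]
eef_rot: [-0.0, 0.529, 0.849, -0.0]
wrist_force: [0.3, 0.4, -4.4]
opening: 0.123
t 6.15 dp [ 0.0636 -0.237   0.0011] rotvec [-0.001 -0.    -0.003]
[np.float64(-1.72), np.float64(-0.34), np.float64(-0.01)] [-0. -0. -0.]
[np.float64(-1.72), np.float64(-0.34), np.float64(-0.01)] [-0. -0. -0.]
[np.float64(-1.72), np.float64(-0.34), np.float64(-0.01)] [-0. -0. -0.]
[np.float64(-1.72), np.float64(-0.34), np.float64(-0.01)] [-0. -0. -0.]
[np.float64(-1.72), np.float64(-0.34), np.float64(-0.01)] [-0. -0. -0.]
[np.float64(-1.72), np.float64(-0.34), np.float64(-0.01)] [-0. -0. -0.]
[np.float64(-1.72), np.float64(-0.34), np.float64(-0.01)] [-0. -0. -0.]
[np.float64(-1.72), np.float64(-0.34), np.float64(-0.01)] [-0. -0. -0.]
[np.float64(-1.72), np.float64(-0.34), np.float64(-0.01)] [-0. -0. -0.]
[np.float64(-1.72), np.float64(-0.34), np.float64(-0.01)] [-0. -0. -0.]
[np.float64(-1.72), np.float64(-0.34), np.float64(-0.01)] [-0. -0. -0.]
[np.float64(-1.72), np.float64(-0.34), np.float64(-0.01)] [-0. -0. -0.]
[np.float64(-1.72), np.float64(-0.34), np.float64(-0.01)] [-0. -0. -0.]
[np.float64(-1.72), np.float64(-0.34), np.float64(-0.01)] [-0. -0. -0.]
```

View pics/lift.png

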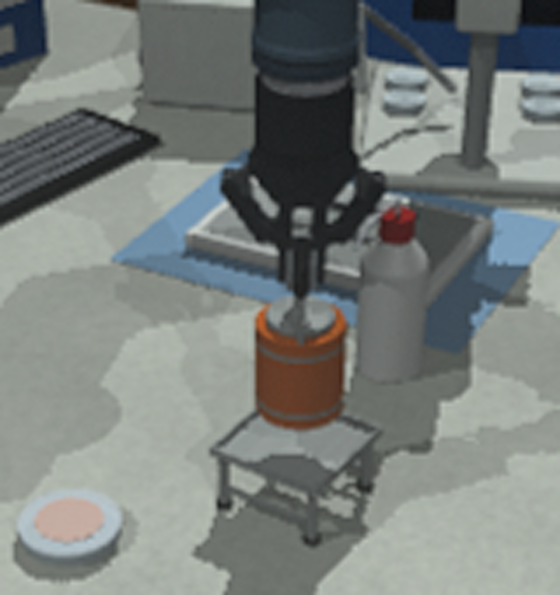

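The canister hangs upright, with its underside about 40 mm above the plate (crop rows 425 and 430-450) and a wrist load of about 4.4 N. Carrying it over the mat.

```bash
python3 -m inch '[{"delta_pos":[-0.4,-0.1,0],"rotation":[0,0,0]},{"delta_pos":[-0.8,-0.2,0],"rotation":[0,0,0]},{"delta_pos":[-1.2,-0.2,0],"rotation":[0,0,0]},{"delta_pos":[-1.5,-0.3,0],"rotation":[0,0,0]},{"delta_pos":[-1.5,-0.3,0],"rotation":[0,0,0]},{"delta_pos":[-1.5,-0.3,0],"rotation":[0,0,0]},{"delta_pos":[-1.5,-0.3,0],"rotation":[0,0,0]},{"delta_pos":[-1.5,-0.3,0],"rotation":[0,0,0]},{"delta_pos":[-1.5,-0.3,0],"rotation":[0,0,0]},{"delta_pos":[-1.5,-0.3,0],"rotation":[0,0,0]}]' && python3 -m inch '[{"delta_pos":[-1.5,-0.3,0],"rotation":[0,0,0]},{"delta_pos":[-1.5,-0.3,0],"rotation":[0,0,0]},{"delta_pos":[-1.5,-0.3,0],"rotation":[0,0,0]},{"delta_pos":[-1.5,-0.3,0],"rotation":[0,0,0]},{"delta_pos":[-1.5,-0.3,0],"rotation":[0,0,0]},{"delta_pos":[-1.2,-0.3,0],"rotation":[0,0,0]},{"delta_pos":[-0.8,-0.2,0],"rotation":[0,0,0]},{"delta_pos":[-0.5,-0.1,0],"rotation":[0,0,0]},{"delta_pos":[0,0,0],"rotation":[0,0,0]},{"delta_pos":[0,0,0],"rotation":[0,0,0]}]'; python3 plan.py 0.536 0.001 0.22 26.3 1
```

```text
time_s: 7.15
eef_pos: [0.5065, 0.1095, 0.2193]
eef_rot: [0.0, 0.529, 0.849, 0.0]
wrist_force: [0.2, 0.2, -5.0]
opening: 0.13
time_s: 8.15
eef_pos: [0.5312, 0.0121, 0.2192]
eef_rot: [-0.0, 0.529, 0.849, 0.0]
wrist_force: [0.4, 0.5, -5.0]
opening: 0.131
t 8.15 dp [ 0.0048 -0.0111  0.0008] rotvec [ 0.    -0.    -0.003]
[np.float64(-1.21), np.float64(-0.06), np.float64(-0.08)] [ 0.    -0.    -0.003]
```

```bash
python3 -m inch '[{"delta_pos":[-0.6,0,0.5],"rotation":[0,0,0]},{"delta_pos":[-0.6,-0.1,1],"rotation":[0,0,0]},{"delta_pos":[0,0,1.3],"rotation":[0,0,0]},{"delta_pos":[0,0,1.3],"rotation":[0,0,0]},{"delta_pos":[0,0,1.3],"rotation":[0,0,0]},{"delta_pos":[0,0,1.2],"rotation":[0,0,0]},{"delta_pos":[0,0,0.9],"rotation":[0,0,0]},{"delta_pos":[0,0,0.5],"rotation":[0,0,0]},{"delta_pos":[0,0,0],"rotation":[0,0,0]},{"delta_pos":[0,0,0],"rotation":[0,0,0]}]'; python3 plan.py 0.536 0.001 0.1198 26.3 1
python3 - <<'E'
from bench import *
import cv2
c=camera("scene")["color"][150:350,180:380,::-1];cv2.imwrite("pics/low.png",cv2.resize(c,None,fx=3,fy=3,interpolation=2))
E
```

```text
time_s: 9.15
eef_pos: [0.536, 0.0005, 0.1397]
eef_rot: [0.0, 0.529, 0.849, 0.0]
wrist_force: [-1.1, 0.1, -4.7]
opening: 0.128
t 9.15 dp [-0.      0.0005 -0.0199] rotvec [ 0.001  0.    -0.003]
[np.float64(0.05), np.float64(0.02), np.float64(1.99)] [ 0.001  0.    -0.003]
```

View pics/low.png

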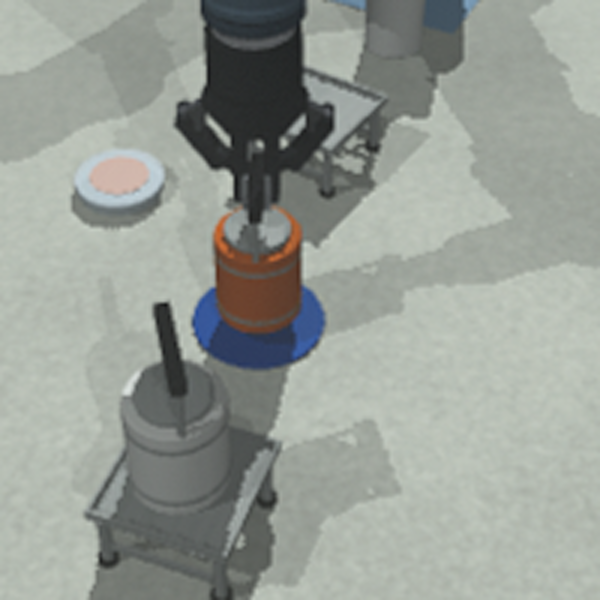

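The canister (crop 258,270) hangs upright and centred over the mat (ellipse centre about 259,318), with nothing else disturbed. I'll lower it slowly and watch the force.

```bash
python3 -m inch '[{"delta_pos":[0,0,0.3],"rotation":[0,0,0]},{"delta_pos":[0,0,0.5],"rotation":[0,0,0]},{"delta_pos":[0,0,0.4],"rotation":[0,0,0]},{"delta_pos":[0,0,0.3],"rotation":[0,0,0]},{"delta_pos":[0,0,0.2],"rotation":[0,0,0]},{"delta_pos":[0,0,0],"rotation":[0,0,0]},{"delta_pos":[0,0,0],"rotation":[0,0,0]}]' && python3 -m inch '[{"delta_pos":[0,0,0.1],"rotation":[0,0,0]},{"delta_pos":[0,0,0.1],"rotation":[0,0,0]},{"delta_pos":[0,0,0],"rotation":[0,0,0]},{"delta_pos":[0,0,0],"rotation":[0,0,0]}]'
```

```text
time_s: 9.9
eef_pos: [0.5358, 0.0006, 0.1223]
eef_rot: [0.0, 0.529, 0.849, 0.0]
wrist_force: [0.4, -0.8, -4.7]
opening: 0.128
time_s: 10.3
eef_pos: [0.5357, 0.0005, 0.1203]
eef_rot: [0.0, 0.529, 0.849, -0.0]
wrist_force: [0.5, -0.0, -4.5]
opening: 0.125
```

```bash
python3 -m inch '[{"delta_pos":[0,0,0.1],"rotation":[0,0,0]},{"delta_pos":[0,0,0],"rotation":[0,0,0]},{"delta_pos":[0,0,0],"rotation":[0,0,0]}]' && python3 -m inch '[{"delta_pos":[0,0,0.05],"rotation":[0,0,0]},{"delta_pos":[0,0,0],"rotation":[0,0,0]},{"delta_pos":[0,0,0],"rotation":[0,0,0]}]'
```

```text
time_s: 10.6
eef_pos: [0.5361, 0.0005, 0.1197]
eef_rot: [0.0, 0.529, 0.849, 0.0]
wrist_force: [1.0, 1.0, -2.4]
opening: 0.125
time_s: 10.9
eef_pos: [0.5364, 0.0006, 0.1197]
eef_rot: [0.001, 0.529, 0.849, 0.0]
wrist_force: [0.3, 1.4, 5.8]
opening: 0.126
```

The load has gone from −4.7 to +5.8 N at the predicted height, so the canister is standing on the mat. Releasing.

```bash
python3 -m inch '[{"delta_pos":[0,0,0],"rotation":[0,0,0]},{"delta_pos":[0,0,0],"rotation":[0,0,0]},{"delta_pos":[0,0,0],"rotation":[0,0,0]},{"delta_pos":[0,0,0],"rotation":[0,0,0]},{"delta_pos":[0,0,0],"rotation":[0,0,0]},{"delta_pos":[0,0,0],"rotation":[0,0,0]}]' 5 && python3 -m inch '[{"delta_pos":[0,0,-0.5],"rotation":[0,0,0]},{"delta_pos":[0,0,-1],"rotation":[0,0,0]},{"delta_pos":[0,0,-2],"rotation":[0,0,0]},{"delta_pos":[0,0,-2],"rotation":[0,0,0]},{"delta_pos":[0,0,-3],"rotation":[0,0,0]},{"delta_pos":[0,0,-3],"rotation":[0,0,0]},{"delta_pos":[0,0,-3],"rotation":[0,0,0]},{"delta_pos":[0,0,-1],"rotation":[0,0,0]},{"delta_pos":[0,0,0],"rotation":[0,0,0]}]'; python3 plan.py 0.4 0.0 0.28 26.3 6
```

```text
time_s: 11.5
eef_pos: [0.5356, 0.0005, 0.1187]
eef_rot: [-0.0, 0.529, 0.849, -0.0]
wrist_force: [-0.2, -0.0, -0.6]
opening: 0.582
time_s: 12.4
eef_pos: [0.5367, 0.0004, 0.276]
eef_rot: [0.002, 0.529, 0.849, 0.001]
wrist_force: [0.3, -0.2, 0.2]
opening: 0.584
t 12.4 dp [-0.1367 -0.0004  0.004 ] rotvec [ 0.003  0.003 -0.003]
[np.float64(1.0), np.float64(-2.05), np.float64(-0.08)] [ 0.001  0.    -0.   ]
[np.float64(1.0), np.float64(-2.05), np.float64(-0.07)] [ 0.001  0.    -0.   ]
[np.float64(1.0), np.float64(-2.05), np.float64(-0.07)] [ 0.001  0.    -0.   ]
[np.float64(1.0), np.float64(-2.05), np.float64(-0.07)] [ 0.001  0.    -0.   ]
[np.float64(1.0), np.float64(-2.05), np.float64(-0.07)] [ 0.001  0.    -0.   ]
[np.float64(1.0), np.float64(-2.05), np.float64(-0.07)] [ 0.001  0.    -0.   ]
```

Moving the arm back so I can check in both views.

```bash
python3 -m inch '[{"delta_pos":[1,-2,0],"rotation":[0,0,0]},{"delta_pos":[1.2,-2.5,0],"rotation":[0,0,0]},{"delta_pos":[1.2,-2.5,0],"rotation":[0,0,0]},{"delta_pos":[1.2,-2.5,0],"rotation":[0,0,0]},{"delta_pos":[1.2,-2.5,0],"rotation":[0,0,0]},{"delta_pos":[0.6,-1.3,0],"rotation":[0,0,0]},{"delta_pos":[0,0,0],"rotation":[0,0,0]},{"delta_pos":[0,0,0],"rotation":[0,0,0]},{"delta_pos":[0,0,0],"rotation":[0,0,0]}]'
cat > chk.py <<'E'
from bench import *
from h import *
c=camera("top");s=camera("scene")
cv2.imwrite("pics/top_end.png",c["color"][:,:,::-1]);cv2.imwrite("pics/scene_end.png",s["color"][:,:,::-1])
for n,k,b in(("top",c,(195,245,280,335)),("scene",s,(190,275,230,300))):
    h=cv2.cvtColor(k["color"],cv2.COLOR_RGB2HSV)
    r=(slice(b[0],b[1]),slice(b[2],b[3]));o=((h[...,0]<14)&(h[...,1]>110))[r]
    q=np.argwhere(o)[:,::-1]+[b[2],b[0]]
    print(n,len(q),q.min(0),q.max(0))
    if n=="top":
        p=cast(k,cv2.convexHull(q.astype(np.int32))[:,0],.092)[:,:2].astype(np.float32)*1000
        print("rim",cv2.minEnclosingCircle(p),cv2.fitEllipse(p))
E
python3 chk.py
```

```text
time_s: 13.3
eef_pos: [0.3885, -0.0006, 0.2733]
eef_rot: [-0.0, 0.529, 0.849, -0.0]
wrist_force: [-0.6, 0.4, -0.1]
opening: 0.582
top 219 [294 202] [321 229]
rim ((533.2290649414062, 1.9102879762649536), 39.91066360473633) ((533.3096313476562, 1.7314236164093018), (73.36607360839844, 79.0001220703125), 54.432762145996094)
scene 601 [252 226] [279 265]
```

View pics/top_end.png

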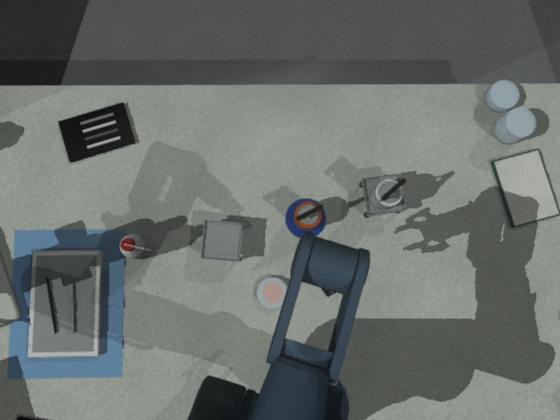

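View pics/scene_end.png

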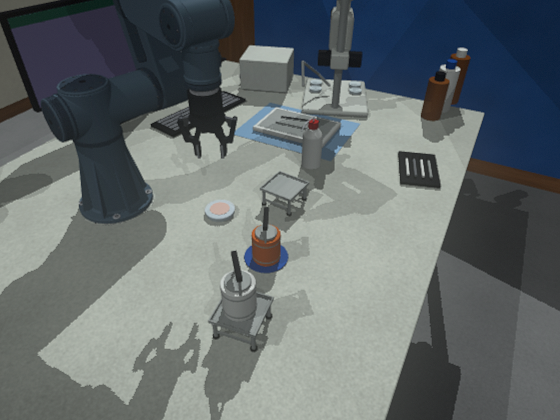

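Both views show the orange canister upright on the mat (top (307,215), scene (266,247)). Its rim centre is (533,2) mm and the mat centre is (536,1) mm, so it is about 3 mm off. The white canister at (387,193) and the bottle at (130,245) have not moved, and the arm touches nothing.

```bash
python3 -c "from bench import *; print(hand_in())"
```

```text
the job is handed in; nothing more can be done
None
```

I gripped the orange canister by its bar, lifted it about 43 mm off its stand and carried it upright to the blue mat. There I lowered it until the wrist force showed contact, let go and moved the arm back. The job was handed in at about 13.4 s of the 38 s allowed; `hand_in()` gives no verdict.

**Last checks:**
- **Canister:** it stands upright in both views. Its rim centre is at (533, 2) mm and the mat centre at (536, 1) mm, so it is about 3 mm off, against the 22 mm allowed.
- **White canister and wash bottle:** both show at the same pixels as at the start. I compared these by eye and did not re-measure them.
- **Robot:** it touches nothing, with a wrist force of about 0.

**Disagreements between measurements:**
- The two cameras differed by 2–3 mm on the mat centre, so I used the average.
- The handle bar's predicted column in the scene view was about 1.4 pixels off.

No check failed.

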